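# Tip a sharpening stone out of its flush case and lay it out for use

## Robot

A 6-joint arm with a two-finger parallel gripper is mounted at the origin on a cart in front of the work surface, level with it; the furniture and walls round the work are solid. World frame = base frame: x ahead of the robot, y to its left, z up, the work surface at z = 0. Lengths are in m, angles in rad, forces in N, time in s.
With the tool pointing down it reaches from about 0.375 to 0.975 m from the base axis. Payload 3.8 kg.
Tool frame: the origin (TCP) lies midway between the tips of the shut fingers; the grasp point (between the pads) lies 19 mm behind it; x points along the fingers, z is the direction in which the jaws open and shut, and the axes are right-handed (so a half turn about x gives the same grasp; the last joint's range is limited). The gripper opens to 88 mm and grips with 3 to 60 N. Pads are 18 mm wide; open, the fingers measure 123 mm over their backs; the gripper's body (75 mm by 187 mm) begins 45 mm behind the grasp point.
Start: joints at [1.309, 0.264, 1.604, -0, 1.274, -0.037], TCP at [0.15, 0.658, 0.239] pointing down, gripper open.
Joint ranges: [-2.63, 2.63], [-0.94, 2.18], [0.31, 2.57], [-1.31, 4.45], [0, 2.66], [-2.55, 2.55]. Speed limits (rad/s): [2.57, 2.57, 3.14, 3.14, 3.14, 3.14].

## Interface

Orientations are given as a unit quaternion [x, y, z, w].
In Python, from workcell import robot gives the robot as it stands. The module is installed in compiled form; this text tells all that it offers. Calls block until the motion is done:
- robot.reach(position, orientation): joint-space move of the TCP to a pose.
- robot.move_straight(position, attitude=None, rate=0.15, until_force=None): straight line of the TCP; attitude=None keeps the orientation; rate is the mean speed in m/s. With until_force (N) it stops when the force on the tool has changed by that much, and returns True; else False.
- robot.move_joints(angles): joint-space move.
- robot.move_gripper(opening): opening from 0.0 (shut) to 1.0 (fully open); the grip force is fixed at half the most; returns when the fingers have stopped.
- robot.hold(seconds).
- robot.ik(position, orientation): joint angles nearest the present ones, or None.
- robot.read_state(): the state.
- robot.read_camera(name): name is "side" or "top" or "wrist"; returns the picture (420x560x3 uint8, red, green, blue); there is no depth.
- robot.get_calibration(name): a dict with "fx", "fy", "cx", "cy" (pixels), "dist" ([k1, k2, p1, p2, k3] as OpenCV has them; the pictures are not rectified), "rvec" (rotation vector, rad) and "tvec" (3), from world to camera coordinates, as OpenCV has them; the wrist camera has in their place "tool_from_camera" (4x4, takes a point from camera to tool coordinates, whose origin is the TCP and whose axes are the tool frame's). Camera axes: x right, y down, z forward; pixel columns grow to the right and rows downward; lengths in m; the calibration is good to about 2 mm. A picture is of the moment at which its call begins: read the wrist's pose just before it. get_calibration takes no time and is no camera call.
A pose or a line that the arm cannot do raises robot.IKError and nothing moves.
- robot.job_done(): hands the job in, once; it reports no verdict.
The state is a dict: "time": time; "joint_pos": joint angles; "dq": joint speeds; "joint_torque": joint torques, N m; "ee_pos": TCP position; "eef_rot": TCP orientation; "ft_force": force on the tool from outside, world axes, zero at the start; "wrist_torque": the same for the moment, N m; "opening": opening from 0.0 (shut) to 1.0 (fully open).
Only numpy, scipy, OpenCV 4.12 (cv2) and the standard library are available. Lean on these libraries where they do the work, as an engineer would, in place of code of your own. Each camera call takes 0.05 s, during which the arm holds its last target.

## Task

Get the sharpening stone ready for use: it lies flush in its wooden case, on a bed that rocks at one end only, so press lightly on one end, feel which end gives way, and tip the other end up. Take the stone by the raised end, lift it out and lay it flat, same side up, in the middle of the rubber mat and lengthwise along it, then let go. The stone is brittle: do not press hard or drop it, and leave the other things where they stand.

Things in the scene. Friction and masses are not known exactly. Their poses are not given: they have to be found in the camera images.
- stone: sharpening stone, a plain grey two-layer slab 160 x 56 x 20 mm, about 0.25 kg. Origin: centre of its underside; x along its 160 mm length, y across its 56 mm width, z out of its top face. At first it lies in the case, its length along the case's, its top level with the rim. Pressed against the case or bed with more than 60 N, it breaks
- case: fixed open wooden case 194 x 81 mm, 56 mm high, walls 10 mm thick. Origin: centre of its underside; x along its length, z up; its two ends look the same. Its pocket is 174 x 61 mm: gaps of 7 mm at the stone's ends, 2.5 mm at its sides. In it a rocking bed, 36 mm above the case's underside, carries the stone
- bed_axis (a point): cross axis (along the case's y, 29 mm above its underside, under the stone's centre) about which bed and stone rock together, by at most 0.30 rad. One end yields at 2 to 6 N (press about 60 mm from the centre): it sinks some 20 mm, the other end rises as much, and friction keeps it so. The other end rests hard. Which end yields cannot be seen: press to feel it
- mat: fixed black rubber mat lying on the worktop, 230 x 110 x 3 mm. Origin: centre of its underside; x along its 230 mm length, y across it, z up; its top is at 3 mm
- lemon: loose lemon 72 x 57 x 58 mm, a bystander; origin near its underside
- garlic: loose garlic bulb 56 x 56 x 56 mm, a bystander; origin at its underside
- mug: loose purple mug 80 x 110 x 89 mm, a bystander; origin at its underside
- tin: loose low tin, 86 mm across, 40 mm high, a bystander; origin at its underside

How it is judged:
On the way, in this order (a step that is already met when the one before it is completed fails the run):
1. the stone lies tipped in its case, one end raised (angle between stone's own z axis and vertical above 0.2 rad and z of stone in the frame of case below 0.045 m and horizontal distance between stone and case below 0.02 m), for 0.2 s.
2. the stone is lifted clear of the case (z of stone in the frame of case above 0.09 m), for 0.1 s.
At the end, for the whole second after the job is handed in: the stone lies flat (within 0.05 rad), its first top side up, on the mat, its centre within 30 mm along and 22 mm across of the mat's centre, its length within 0.17 rad of the mat's length (either way round), released and at rest (x of stone in the frame of mat between -0.03 and 0.03 m and y of stone in the frame of mat between -0.022 and 0.022 m and z of stone in the frame of mat below 0.008 m and angle between stone's own z axis and vertical below 0.05 rad and angle between the x axis of stone and the x axis of mat, either way round below 0.17 rad and contact force between stone and the fingers below 0.1 N and linear speed of stone below 0.01 m/s); the robot touches nothing.
It fails at once if the stone is pressed against its case or bed with more than 60 N (contact force between stone and case above 60 N).
It fails at once if the stone is dropped or thrown (faster than 0.7 m/s while the fingers do not touch it) (linear speed of stone above 0.7 m/s and contact force between stone and the fingers below 0.1 N).
It fails at once if a bystander (lemon, garlic, mug or tin) is moved more than 30 mm (distance of any of lemon, garlic, mug, tin from where it was at the start of the episode above 0.03 m).
It also fails if it takes over 54 s, if anything falls off the work surface, if the arm or the gripper's body presses on something with over 40 N, if the wrist force passes 120 N, or if a joint passes its speed limit or range.

## Working session

There is one attempt and no reset: what is moved stays moved. The work goes in short steps, each a Python script; the robot and the scene stay as the last script left them, time stands still between calls to the robot, and variables do not carry over. Pictures are saved under pics/ and viewed, and the job is handed in when it is done.

```bash
mkdir -p pics; ls; python3 - <<'E'
from workcell import robot
import cv2
for n in ["side","top","wrist"]:
    im=robot.read_camera(n); cv2.imwrite(f"pics/a_{n}.png",im[:,:,::-1])
    print(n,robot.get_calibration(n))
s=robot.read_state(); print({k:s[k] for k in ["time","ee_pos","eef_rot","ft_force","opening"]})
E
```

```text
pics
side {'fx': 395.98344172133443, 'fy': 395.98344172133443, 'cx': 278.28409497425247, 'cy': 212.38614277525093, 'dist': array([0.01622028, 0.        , 0.        , 0.        , 0.        ]), 'rvec': array([ 0.31772119, -2.768759  ,  1.21201111]), 'tvec': array([0.62983933, 0.14066816, 0.76131655])}
top {'fx': 457.090071840692, 'fy': 457.090071840692, 'cx': 277.1420183502206, 'cy': 210.92523784074712, 'dist': array([-0.04443485,  0.        ,  0.        ,  0.        ,  0.        ]), 'rvec': array([ 2.14533992, -2.11491275,  0.20889007]), 'tvec': array([-0.00554033,  0.62811535,  0.85390691])}
wrist {'fx': 318.7750508264336, 'fy': 318.7750508264336, 'cx': 277.9441695279809, 'cy': 211.30141573225916, 'dist': array([-0.04325309,  0.        ,  0.        ,  0.        ,  0.        ]), 'tool_from_camera': array([[ 1.18050798e-03, -2.89979044e-01,  9.57032267e-01,
        -1.46122563e-01],
       [ 5.01242474e-04, -9.57032642e-01, -2.89979776e-01,
         7.50421695e-02],
       [ 9.99999178e-01,  8.22028660e-04, -9.84434856e-04,
        -6.65990421e-04],
       [ 0.00000000e+00,  0.00000000e+00,  0.00000000e+00,
         1.00000000e+00]])}
{'time': 0.15, 'ee_pos': array([0.15035856, 0.65749023, 0.23770626]), 'eef_rot': array([-0.44111875,  0.55341506,  0.44038191,  0.55245795]), 'ft_force': array([-0.09979526,  0.15018123,  0.35490347]), 'opening': 0.9986439048159667}
```

View pics/a_top.png

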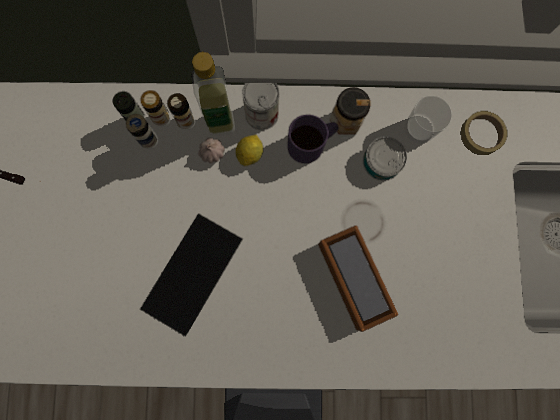

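View pics/a_side.png

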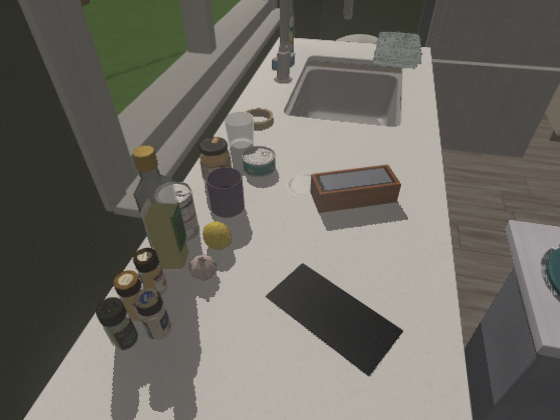

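View pics/a_wrist.png

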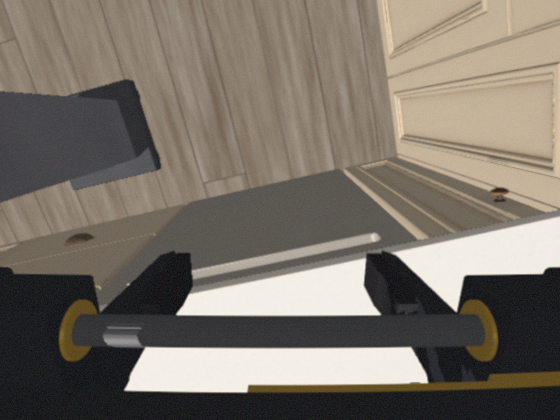

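The top view shows the case (brown, about px (359,278)) with the grey stone in it. The mat (black) is at about (192,274), and the bystanders sit beyond them at rows 110–160. Next I'll measure both with masks.

```bash
cat > h.py <<'E'
import numpy as np, cv2
from scipy.spatial.transform import Rotation as R
from workcell import robot
def cam(n):
    c=robot.get_calibration(n)
    K=np.array([[c['fx'],0,c['cx']],[0,c['fy'],c['cy']],[0,0,1]])
    return c,K
def rays(n,px,T=None):
    c,K=cam(n); p=cv2.undistortPoints(np.float64(px).reshape(-1,1,2),K,c['dist']).reshape(-1,2)
    d=np.c_[p,np.ones(len(p))]
    if T is None:
        Rm=cv2.Rodrigues(c['rvec'])[0]; return -Rm.T@c['tvec'], d@Rm
    M=T@c['tool_from_camera']; return M[:3,3], d@M[:3,:3].T
def onplane(n,px,z,T=None):
    o,d=rays(n,px,T); return o+d*((z-o[2])/d[:,2])[:,None]
def tool():
    s=robot.read_state(); T=np.eye(4); T[:3,:3]=R.from_quat(s['eef_rot']).as_matrix(); T[:3,3]=s['ee_pos']; return T
def project(n,P,T=None):
    c,K=cam(n); return cv2.projectPoints(np.float64(P).reshape(-1,1,3),c['rvec'],c['tvec'],K,c['dist'])[0].reshape(-1,2)
def snap(n,f):
    im=robot.read_camera(n); cv2.imwrite('pics/'+f,im[:,:,::-1]); return im
def blob(mask,near):
    cs,_=cv2.findContours(mask.astype(np.uint8),cv2.RETR_EXTERNAL,cv2.CHAIN_APPROX_NONE)
    cs=[c for c in cs if cv2.contourArea(c)>200]
    return min(cs,key=lambda c:-cv2.pointPolygonTest(c,near,True))
def rect(pts):
    (c,(w,h),a)=cv2.minAreaRect(np.float32(pts[:,:2]*1000)); a=np.radians(a)
    if w<h: w,h=h,w; a+=np.pi/2
    return np.array(c)/1000,w,h,(a+np.pi/2)%np.pi-np.pi/2
E
python3 - <<'E'
from h import *
im=cv2.imread('pics/a_top.png')
hsv=cv2.cvtColor(im,cv2.COLOR_BGR2HSV)
for p in [(190,275),(360,280),(330,260),(300,300),(375,325)]: print(p,im[p[1],p[0]],hsv[p[1],p[0]])
m=(im.max(2)<25); c=blob(m,(190,275)); print('mat',rect(onplane('top',c[:,0],.003)))
b=(hsv[...,0]<20)&(hsv[...,1]>100)&(hsv[...,2]>40)
c=blob(b,(330,260)); P=onplane('top',c[:,0],.056); print('case',rect(P))
s=((hsv[...,1]<70)&(im.max(2)>50)&(im.max(2)<140)); c2=blob(s,(360,280)); print('stone',rect(onplane('top',c2[:,0],.056)))
o=im.copy(); cv2.drawContours(o,[c],-1,(0,255,0),1); cv2.drawContours(o,[c2],-1,(0,0,255),1);cv2.drawContours(o,[blob(m,(190,275))],-1,(255,255,0),1)
cv2.imwrite('pics/a_ov.png',cv2.resize(o[180:370,120:420],None,fx=2.6,fy=2.6,interpolation=0))
# rough bystanders
for n,p,z in [('lemon',(250,150),.05),('garlic',(212,150),.04),('mug',(307,139),.089),('tin',(385,157),.04),('knife',(5,176),0),('jar',(352,100),.1),('glass',(430,117),.1)]: print(n,onplane('top',[p],z)[0].round(3))
E
```

```text
(190, 275) [11 16 14] [42 80 16]
(360, 280) [73 72 74] [165   7  74]
(330, 260) [21 41 67] [ 13 175  67]
(300, 300) [118 127 134] [ 17  30 134]
(375, 325) [42 58 79] [ 13 119  79]
mat (array([0.50454919, 0.1782953 ]), 226.37506103515625, 107.82024383544922, np.float64(-0.5032168714066225))
case (array([ 0.49910559, -0.15748431]), 191.80178833007812, 79.65152740478516, np.float64(0.42559225037548365))
stone (array([ 0.6728689 , -0.01500397]), 1225.3294677734375, 888.7334594726562, np.float64(-1.5612413885419372))
lemon [0.757 0.061 0.05 ]
garlic [0.759 0.141 0.04 ]
mug [ 0.769 -0.054  0.089]
tin [ 0.75  -0.221  0.04 ]
knife [0.707 0.595 0.   ]
jar [ 0.849 -0.143  0.1  ]
glass [ 0.816 -0.299  0.1  ]
```

View pics/a_ov.png

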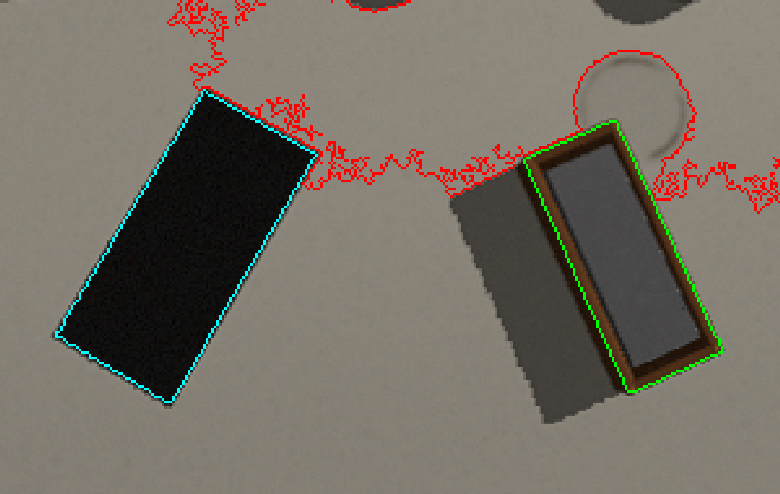

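```bash
python3 - <<'E'
from h import *
for n,near in [('top',(330,260)),('side',(320,197))]:
    im=cv2.imread(f'pics/a_{n}.png'); hsv=cv2.cvtColor(im,cv2.COLOR_BGR2HSV)
    b=(hsv[...,0]<20)&(hsv[...,1]>90)&(hsv[...,2]>30)
    c=blob(b,near); fill=cv2.drawContours(np.zeros(b.shape,np.uint8),[c],-1,1,-1)
    s=(hsv[...,1]<60)&(fill>0)
    cs=max(cv2.findContours(s.astype(np.uint8),0,cv2.CHAIN_APPROX_NONE)[0],key=cv2.contourArea)
    print(n,'stone',rect(onplane(n,cs[:,0],.056)))
    o=im.copy(); cv2.drawContours(o,[c],-1,(0,255,0),1); cv2.drawContours(o,[cs],-1,(0,0,255),1)
    x,y=near; cv2.imwrite(f'pics/b_{n}.png',cv2.resize(o[y-60:y+140,x-60:x+120],None,fx=3,fy=3,interpolation=0))
    if n=='side':
        m=(im.max(2)<30); c=blob(m,(330,310)); print('mat',rect(onplane(n,c[:,0],.003)))
    print('cam',rays(n,[(280,210)])[0])
E
```

```text
top stone (array([ 0.49943607, -0.15725311]), 160.1534881591797, 58.23368453979492, np.float64(0.42320971988527134))
cam [0.46122631 0.01273034 0.95437143]
side stone (array([ 0.50285086, -0.1554585 ]), 167.31369018554688, 60.273983001708984, np.float64(0.4194265996882729))Traceback (most recent call last):
  File "<stdin>", line 12, in <module>
  File "h.py", line 25, in blob
    return min(cs,key=lambda c:-cv2.pointPolygonTest(c,near,True))
ValueError: min() iterable argument is empty
```

View pics/b_side.png

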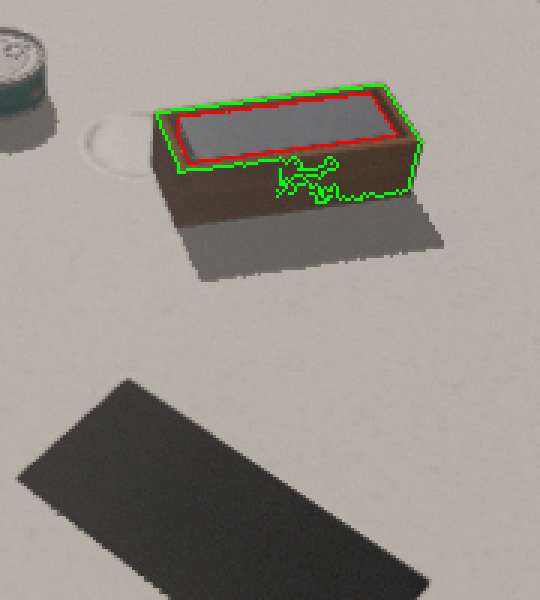

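View pics/b_top.png

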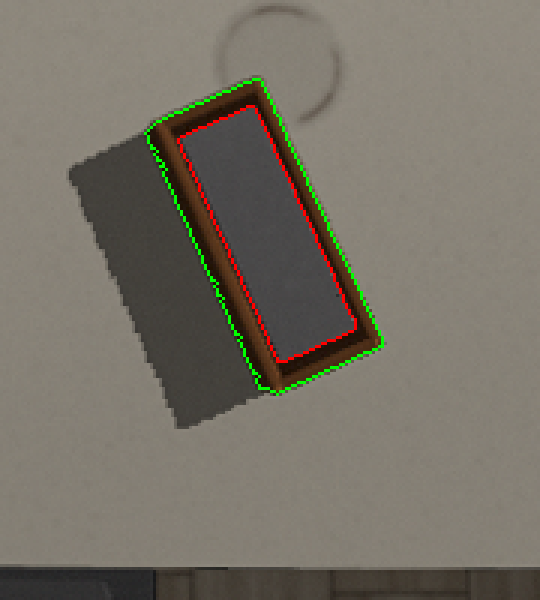

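```bash
cat >> h.py <<'E'
C=np.array([0.4998,-0.157]); YAW=0.424
MAT=np.array([0.5045,0.1783]); MYAW=-0.503
def quat(yaw,flip,lean=0.):
    # tool x down, tool z along +-(case y); lean: rotates about case y
    s=-1 if flip else 1
    x=np.array([0,0,-1.]); z=s*np.array([-np.sin(yaw),np.cos(yaw),0]); y=np.cross(z,x)
    return (R.from_rotvec(lean*np.array([-np.sin(yaw),np.cos(yaw),0]))*R.from_matrix(np.c_[x,y,z])).as_quat()
def cp(d,z,yaw=YAW,c=C): return np.r_[c+d*np.array([np.cos(yaw),np.sin(yaw)]),z]
E
python3 - <<'E'
from h import *
for f in (0,1):
    q=quat(YAW,f)
    for p in (cp(.06,.05),cp(-.06,.05)): print(f,p.round(3),R.from_quat(q).as_matrix()[:,1].round(2),robot.ik(p,q))
    q=quat(MYAW,f)
    for p in (cp(.06,.05,MYAW,MAT),cp(-.06,.05,MYAW,MAT)): print('mat',f,p.round(3),R.from_quat(q).as_matrix()[:,1].round(2),robot.ik(p,q))
E
```

```text
0 [ 0.554 -0.132  0.05 ] [-0.91 -0.41  0.  ] [-2.77939959e-01  2.56441042e-01  1.99360849e+00 -4.44089210e-16
  8.91543126e-01 -2.27273629e+00]
0 [ 0.445 -0.182  0.05 ] [-0.91 -0.41  0.  ] [-4.39350653e-01  1.02270672e-01  2.18020906e+00 -4.44089210e-16
  8.59112922e-01 -2.43414698e+00]
mat 0 [0.557 0.149 0.05 ] [-0.88  0.48  0.  ] [ 2.18798115e-01  2.67573309e-01  1.97912279e+00 -4.44089210e-16
  8.94896557e-01 -8.48998212e-01]
mat 0 [0.452 0.207 0.05 ] [-0.88  0.48  0.  ] [ 3.79819434e-01  1.31611299e-01  2.14677919e+00 -4.44089210e-16
  8.63202163e-01 -6.87976892e-01]
1 [ 0.554 -0.132  0.05 ] [0.91 0.41 0.  ] [-2.77939959e-01  2.56441042e-01  1.99360849e+00 -4.44089210e-16
  8.91543126e-01  8.68856367e-01]
1 [ 0.445 -0.182  0.05 ] [0.91 0.41 0.  ] [-4.39350653e-01  1.02270672e-01  2.18020906e+00 -4.44089210e-16
  8.59112922e-01  7.07445674e-01]
mat 1 [0.557 0.149 0.05 ] [ 0.88 -0.48  0.  ] [ 2.18798115e-01  2.67573309e-01  1.97912279e+00 -4.44089210e-16
  8.94896557e-01  2.29259444e+00]
mat 1 [0.452 0.207 0.05 ] [ 0.88 -0.48  0.  ] [ 3.79819434e-01  1.31611299e-01  2.14677919e+00 -4.44089210e-16
  8.63202163e-01  2.45361576e+00]
```

```bash
python3 - <<'E'
from h import *
def st(t):
    s=robot.read_state(); print(t,round(s['time'],2),s['ee_pos'].round(4),s['ft_force'].round(1),round(s['opening'],2))
robot.move_gripper(0.0)
q=quat(YAW,1)
robot.reach(cp(.06,.12),q); st('above')
robot.move_straight(cp(.06,.066),rate=.12); st('near')
r=robot.move_straight(cp(.06,.046),rate=.02,until_force=8); st(r)
snap('top','c_top.png')
E
```

```text
above 4.58 [ 0.5548 -0.1316  0.1201] [ 0.8 -1.3 -1.2] 0.01
near 5.18 [ 0.5546 -0.1322  0.066 ] [-0.6  0.2  0.5] 0.01
False 6.33 [ 0.555  -0.1326  0.0463] [3.4 1.4 2.8] 0.0
```

The far (+x) end yields: the tip is 10 mm below the stone's top with only about 3 N. I'll press on gently to the stop.

```bash
python3 - <<'E'
from h import *
def st(t):
    s=robot.read_state(); print(t,round(s['time'],2),s['ee_pos'].round(4),s['ft_force'].round(1),round(s['opening'],2))
r=robot.move_straight(cp(.06,.034),rate=.02,until_force=10); st(r)
robot.move_straight(cp(.06,.10),rate=.15)
robot.hold(.1); st('up')
snap('side','d_side.png')
robot.reach(cp(-.06,.14),quat(YAW,1)); st('over')
snap('wrist','d_wrist.png')
E
```

```text
True 6.8 [ 0.5557 -0.1323  0.0409] [-1.1  1.6  7.4] 0.0
up 7.44 [ 0.5528 -0.132   0.0982] [-0.4 -0.2 -0. ] 0.0
over 8.07 [ 0.4453 -0.1818  0.1399] [ 0.6 -0.2  0.6] 0.0
```

View pics/d_side.png

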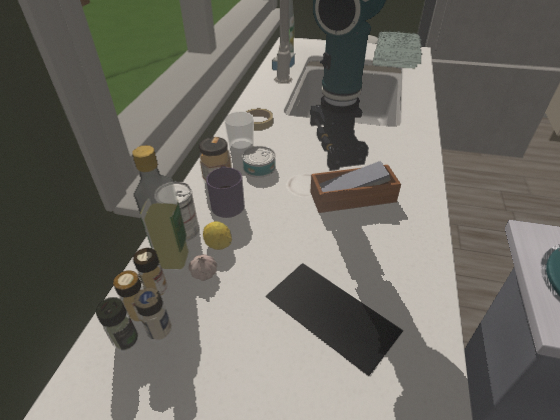

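View pics/d_wrist.png

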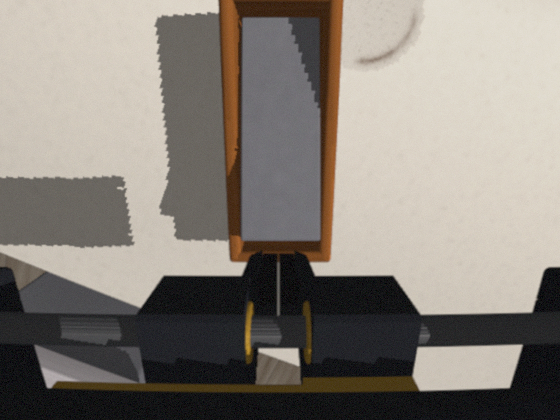

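The side view shows the near end raised above the rim at about px (375,175). The wrist view shows the stone between columns 242 and 322. I'll measure the lateral offset and tilt before gripping.

```bash
python3 - <<'E'
from h import *
T=tool()
ey=np.array([-np.sin(YAW),np.cos(YAW)]); ex=np.array([np.cos(YAW),np.sin(YAW)])
im=cv2.imread('pics/d_wrist.png'); hsv=cv2.cvtColor(im,cv2.COLOR_BGR2HSV)
s=(hsv[...,1]<90)&(im.max(2)<150)&(im.max(2)>50)
for row,d in [(235,-68),(215,-55),(190,-40)]:
    z=.0548+.309*(-d/1000+.008)
    c=[x for x in range(225,340) if s[row,x]]
    c0=[x for x in c if x>234 and x<330]
    P=onplane('wrist',[(c0[0],row),(c0[-1]+1,row)],z,T)
    print(row,c0[0],c0[-1],((P[:,:2]-C)@ey).round(4),((P[:,:2]-C)@ex).round(4))
# rim outer edges row 200
cv2.imwrite('pics/e.png',cv2.resize(im[150:330,200:370],None,fx=3,fy=3,interpolation=0))
# raised end bottom-row edge: last stone row at col 280
col=[y for y in range(150,262) if s[y,285]]; print(col[-1]); 
for z in (.074,.078,.082): print(z,((onplane('wrist',[(282,col[-1])],z,T)[:,:2]-C)@ex))
side=cv2.imread('pics/d_side.png'); cv2.imwrite('pics/e2.png',cv2.resize(side[140:220,290:420],None,fx=5,fy=5,interpolation=0))
E
```

```text
235 240 320 [ 0.0256 -0.0309] [-0.0651 -0.0651]
215 240 320 [ 0.0255 -0.0309] [-0.0517 -0.0517]
190 240 320 [ 0.0255 -0.0309] [-0.0349 -0.0349]
241
0.074 [-0.07131873]
0.078 [-0.06967814]
0.082 [-0.06803756]
```

View pics/e.png

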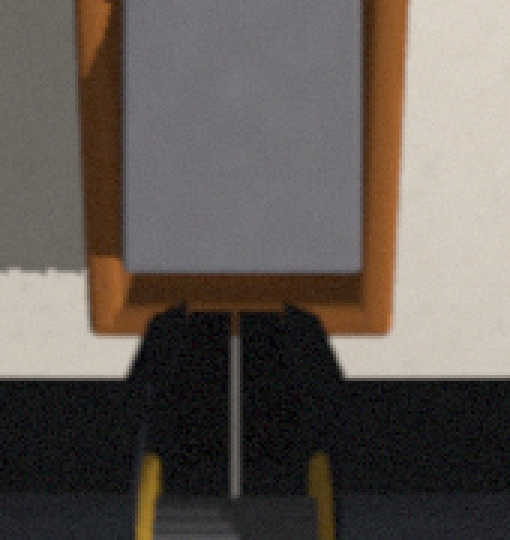

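View pics/e2.png

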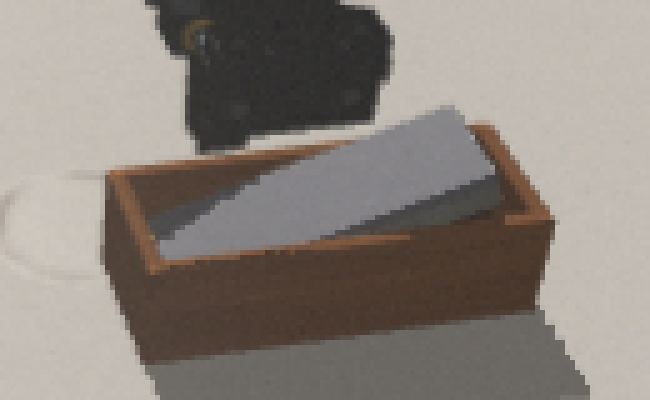

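```bash
python3 - <<'E'
from h import *
def st(t):
    s=robot.read_state(); print(t,round(s['time'],2),s['ee_pos'].round(4),s['ft_force'].round(1),s['wrist_torque'].round(2),round(s['opening'],3))
ey=np.array([-np.sin(YAW),np.cos(YAW)])
off=np.r_[-.002*ey,0]
robot.move_gripper(1.0)
robot.move_straight(cp(-.057,.14)+off,rate=.15)
robot.move_straight(cp(-.057,.07)+off,rate=.15)
r=robot.move_straight(cp(-.057,.0578)+off,rate=.04,until_force=5); st(r)
robot.move_gripper(0.3); st('closed')
snap('wrist','f_wrist.png'); snap('side','f_side.png')
E
```

```text
False 10.77 [ 0.4486 -0.1822  0.0577] [0.7 0.4 0.9] [ 0.    0.16 -0.04] 0.999
closed 11.35 [ 0.4487 -0.1823  0.0579] [-0.1  0.9  1.3] [-0.03  0.16 -0.01] 0.636
```

View pics/f_wrist.png

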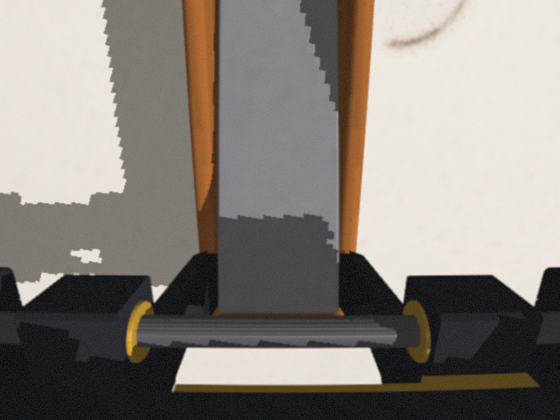

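View pics/f_side.png

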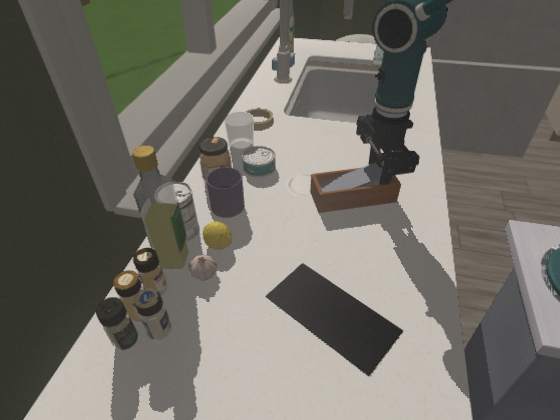

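The fingers hold the stone's 56 mm width (opening 0.636); in the wrist view they grip it at about columns 215–340. Lifting now.

```bash
python3 - <<'E'
from h import *
def st(t):
    s=robot.read_state(); print(t,round(s['time'],2),s['ee_pos'].round(4),s['ft_force'].round(1),s['wrist_torque'].round(2),round(s['opening'],3))
ey=np.array([-np.sin(YAW),np.cos(YAW)])
off=np.r_[-.002*ey,0]
r=robot.move_straight(cp(-.059,.10)+off,rate=.05,until_force=20); st(r)
r=robot.move_straight(cp(-.06,.22)+off,rate=.12,until_force=20); st(r)
snap('side','g_side.png'); snap('top','g_top.png'); snap('wrist','g_wrist.png')
E
```

```text
False 12.44 [ 0.4465 -0.183   0.0997] [ 0.  -0.2 -2.7] [-0.15  0.28  0.03] 0.631
False 13.59 [ 0.4453 -0.1832  0.2189] [ 0.2 -0.9 -2.7] [-0.08  0.34 -0.03] 0.634
```

View pics/g_side.png

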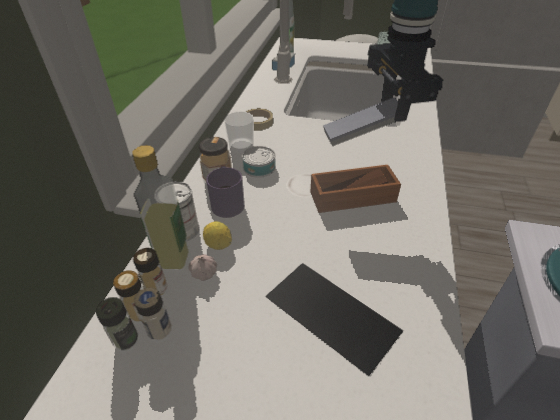

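View pics/g_wrist.png

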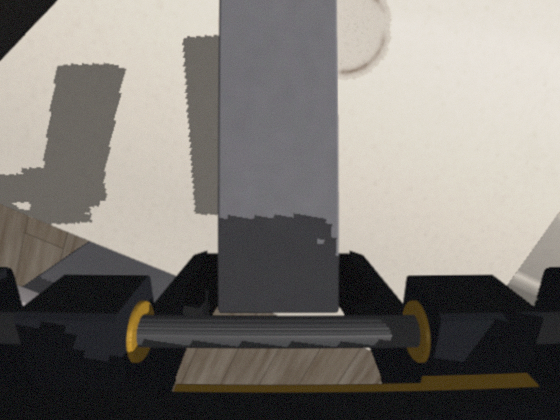

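View pics/g_top.png

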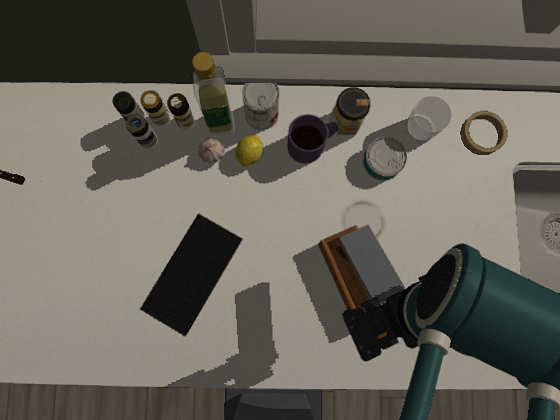

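```bash
python3 - <<'E'
from h import *
print(robot.read_state()['joint_pos'].round(2))
for y in (MYAW,MYAW+np.pi):
    for z in (.0066,.06,.2):
        q=quat(y,1,-.3); p=cp(-.063,z,y,MAT); j=robot.ik(p,q)
        print(round(y,2),p.round(3),None if j is None else j.round(2),R.from_quat(q).as_matrix()[:,0].round(2))
E
```

```text
[-0.44 -0.09  2.03 -0.    1.21  0.7 ]
-0.5 [0.449 0.209 0.007] None [ 0.26 -0.14 -0.96]
-0.5 [0.449 0.209 0.06 ] None [ 0.26 -0.14 -0.96]
-0.5 [0.449 0.209 0.2  ] None [ 0.26 -0.14 -0.96]
2.64 [0.56  0.148 0.007] [ 0.11  0.47  1.83  0.19  1.1  -1.06] [-0.26  0.14 -0.96]
2.64 [0.56  0.148 0.06 ] [ 0.11  0.4   1.81  0.19  1.19 -1.05] [-0.26  0.14 -0.96]
2.64 [0.56  0.148 0.2  ] [ 0.11  0.26  1.71  0.17  1.42 -1.  ] [-0.26  0.14 -0.96]
```

```bash
python3 - <<'E'
from h import *
def st(t):
    s=robot.read_state(); print(t,round(s['time'],2),s['ee_pos'].round(4),s['ft_force'].round(1),s['wrist_torque'].round(2),round(s['opening'],3))
Y=MYAW+np.pi
robot.reach(cp(-.063,.2,Y,MAT),quat(Y,1,-.3)); st('over')
robot.move_straight(cp(-.063,.07,Y,MAT),rate=.12); robot.hold(.2); st('low')
snap('side','i_side.png'); snap('top','i_top.png')
E
```

```text
over 15.25 [0.5599 0.1474 0.1999] [ 0.3 -0.8 -2.4] [-0.25 -0.38  0.01] 0.634
low 16.68 [0.5603 0.148  0.0709] [ 0.   0.2 -2.6] [-0.28 -0.36  0.03] 0.636
```

View pics/i_side.png

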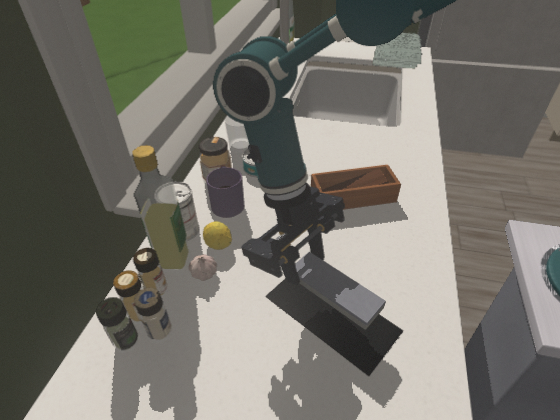

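View pics/i_top.png

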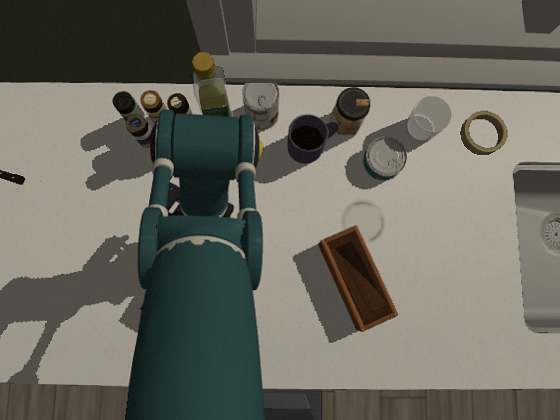

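```bash
python3 - <<'E'
from h import *
im=cv2.imread('pics/i_side.png'); o=im.copy()
ex=np.array([np.cos(MYAW),np.sin(MYAW)]); ey=np.array([-ex[1],ex[0]])
k=4; x0,y0=260,235
o=cv2.resize(o[y0:y0+140,x0:x0+150],None,fx=k,fy=k,interpolation=0)
for z in (.0673,.0873):
    P=[np.r_[MAT+a*.08*ex+b*.028*ey,z] for a,b in ((1,1),(1,-1),(-1,-1),(-1,1))]
    p=project('side',P); print(z,p.round(1).tolist())
    cv2.polylines(o,[((p-[x0,y0]+.5)*k).astype(int)],True,(0,255,0) if z>.08 else (0,0,255),1)
P=[np.r_[MAT+a*.115*ex+b*.055*ey,.003] for a,b in ((1,1),(1,-1),(-1,-1),(-1,1))]
cv2.polylines(o,[((project('side',P)-[x0,y0]+.5)*k).astype(int)],True,(255,255,0),1)
cv2.imwrite('pics/j.png',o)
E
```

```text
0.0673 [[289.0, 275.6], [308.9, 257.6], [384.8, 306.9], [366.1, 329.7]]
0.0873 [[289.1, 268.4], [309.4, 250.3], [387.0, 299.8], [367.9, 322.7]]
```

View pics/j.png

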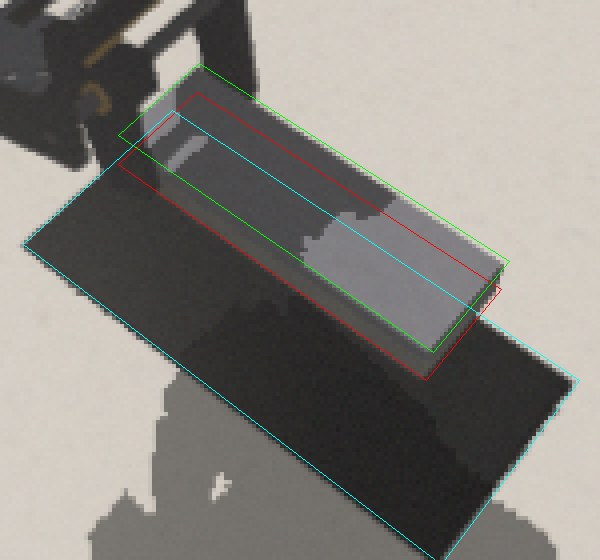

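The predicted stone outline (top corners at px (289,268) to (387,300)) and the mat outline both match the side view to about a pixel. Lowering now.

```bash
python3 - <<'E'
from h import *
def st(t):
    s=robot.read_state(); print(t,round(s['time'],2),s['ee_pos'].round(4),s['ft_force'].round(1),s['wrist_torque'].round(2),round(s['opening'],3))
Y=MYAW+np.pi
robot.move_straight(cp(-.063,.016,Y,MAT),rate=.08); st('a')
r=robot.move_straight(cp(-.063,.0055,Y,MAT),rate=.015,until_force=2.5); st(r)
robot.hold(.3); st('settled')
snap('side','k_side.png')
E
```

```text
a 17.61 [0.5599 0.148  0.016 ] [-0.7  0.2 -2.8] [-0.21 -0.36 -0.07] 0.633
True 18.21 [0.5597 0.1479 0.007 ] [-0.9 -1.4  5. ] [ 0.1   0.06 -0.03] 0.633
settled 18.51 [0.5597 0.1479 0.007 ] [-1.   0.2  5.8] [ 0.11  0.06 -0.  ] 0.635
```

View pics/k_side.png

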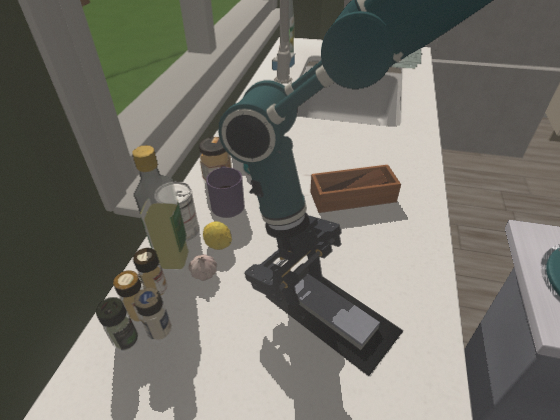

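```bash
python3 - <<'E'
from h import *
def st(t):
    s=robot.read_state(); print(t,round(s['time'],2),s['ee_pos'].round(4),s['ft_force'].round(1),round(s['opening'],3))
Y=MYAW+np.pi
robot.move_gripper(1.0); st('open')
T=tool(); r=robot.move_straight(T[:3,3]-.06*T[:3,0],rate=.08); st(r)
T=tool(); robot.move_straight(T[:3,3]+np.array([0,0,.13]),rate=.15)
robot.reach(cp(0,.25),quat(YAW,1)); robot.hold(.3); st('away')
snap('side','l_side.png'); im=snap('top','l_top.png')[:,:,::-1]
m=(im.max(2)<25).astype(np.uint8); 
E
```

```text
open 19.2 [0.5585 0.1473 0.0058] [-1.6 -1.9  5.9] 1.001
False 20.1 [0.5737 0.1388 0.0628] [-0.4 -0.2  0.6] 1.001
away 23.01 [ 0.5    -0.1567  0.2498] [-0.4  0.3  0.5] 0.998
```

View pics/l_side.png

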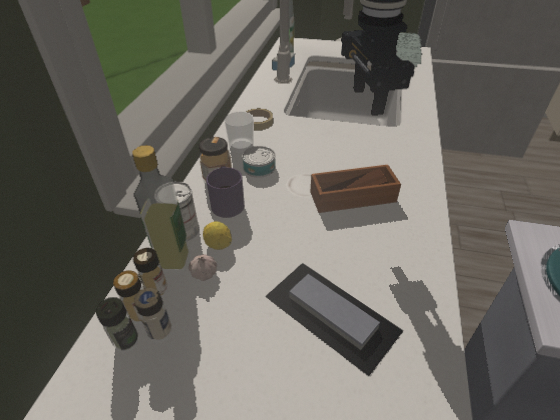

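View pics/l_top.png

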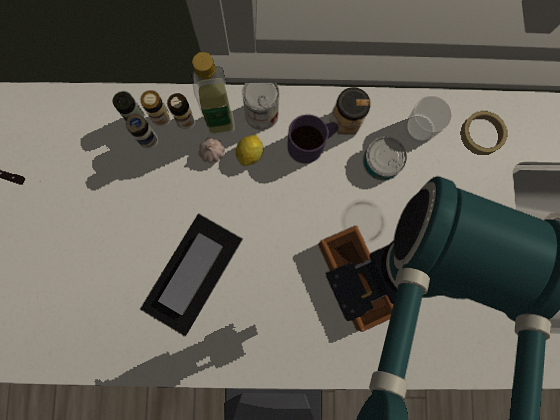

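```bash
python3 - <<'E'
from h import *
im=cv2.imread('pics/l_top.png'); a=cv2.imread('pics/a_top.png')
c=blob(im.max(2)>45,(190,275)) if False else None
m=((im.max(2)>45)&(im.max(2)<110)).astype(np.uint8); poly=project('top',[np.r_[MAT+x*.11*np.array([np.cos(MYAW),np.sin(MYAW)])+y*.05*np.array([-np.sin(MYAW),np.cos(MYAW)]),.003] for x,y in((1,1),(1,-1),(-1,-1),(-1,1))])
k=cv2.fillPoly(np.zeros(m.shape,np.uint8),[poly.astype(int)],1)
c=blob(m*k,(190,275)); p,w,h,y=rect(onplane('top',c[:,0],.023)); d=p-MAT
print(p,w,h,y,'along',d@[np.cos(MYAW),np.sin(MYAW)],'across',d@[-np.sin(MYAW),np.cos(MYAW)])
print('bystander diff',np.abs(im[80:185,190:420].astype(int)-a[80:185,190:420]).max(2).__gt__(40).sum())
robot.job_done()
E
```

```text
[0.50405743 0.17664378] 159.70057678222656 58.17156982421875 -0.5011836810724013 along 0.0004106394215120436 across -0.0016644196353231505
bystander diff 0
the job is handed in; nothing more can be done
```

The sharpening stone is lying flat, same side up and lengthwise on the rubber mat. It is released, and I handed the job in at about 23 s of the 54 s allowed. I got no verdict on the run.

- **Tipping:** I pressed the far end with shut fingers. It gave way at about 3 N and reached its stop at about 7 N, which tipped the near end up to roughly 0.3 rad.
- **Gripping and lifting:** I gripped the raised end across its 56 mm width, and the gripper opening matched that width. The stone did not slip in the fingers while I lifted it out.
- **Placing:** I turned the stone level over the mat and lowered it until I felt contact, at about 6 N. Then I let go and moved the arm clear.

**Last checks:**
- **Position on the mat:** in the top view the stone's centre is 0.4 mm along and 1.7 mm across from the mat's centre, and 0.002 rad off its direction.
- **Flatness:** the measured outline, 160 x 58 mm, fits a flat stone. I did not measure the tilt angle itself.
- **Bystanders:** none moved; comparing the top views from before and after showed no changed pixels around them.
- **Disagreement:** before the grasp, the wrist camera put the stone 2 to 3 mm further sideways than the top view did. I shifted the grasp by 2 mm to allow for it. No check failed.

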